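# Refit the cedar spindle in the counter-top roll holder

## Robot

A 6-joint arm with a two-finger parallel gripper is mounted at the origin on the work surface. World frame = base frame: x ahead of the robot, y to its left, z up, the work surface at z = 0. Lengths are in mm, angles in rad, forces in N, time in s.
With the tool pointing down it reaches from about 400 to 925 mm from the base axis. Payload 12.5 kg.
Tool frame: the origin (TCP) lies midway between the tips of the shut fingers; the grasp point (between the pads) lies 19 mm behind it; z points along the fingers, y is the line along which they close (so a half turn about z gives the same grasp; the last joint's range is limited). The gripper opens to 95 mm and grips with 3 to 60 N. Pads are 20 mm wide; open, the fingers measure 119 mm over their backs; the gripper's body (75 mm by 180 mm) begins 59 mm behind the grasp point.
Start: joints at [1.141, 0.491, 1.559, -0, 1.092, -0.106], TCP at [198.842, 592.547, 190.161] pointing down, gripper open.
Joint ranges: [-3.1, 3.1], [-0.84, 2.19], [0.05, 2.79], [-1.13, 4.28], [0.06, 2.93], [-2.69, 2.69]. Speed limits (rad/s): [2.22, 2.22, 2.79, 3.14, 3.14, 3.14].

## Interface

Orientations are given as [roll, pitch, yaw] about the fixed x, y, z axes, in that order (R = Rz(yaw) Ry(pitch) Rx(roll)).
In Python, from cell import env gives the robot as it stands.
- The arm moves only by the shell command python3 -m inch 'ROWS'. ROWS is JSON, a list of rows, each a list of 7 numbers: the turn, a rotation vector about the tool's x, y, z in rad, then the shift along the tool's x, y, z in cm, then the closure, from -1 (fully open) to 1 (shut). A call has 1 to 20 rows; each row shifts and turns the commanded pose from where the row before left it, along the tool's axes as they then stand; what a row does not reach is not made up. A row lasts 1/8 s, in which the tool goes at most 62.5 mm and 10.7 degrees, less where a joint would pass 70% of its speed; a pose out of reach is approached as far as the arm can. A call with a gripper value outside its range is refused whole. The fingers move at their own pace and stop on an object; the grip force is fixed at half the most. Time passes only in rows, so rows that do not move let the fingers close. It gives the time, the measured TCP pose, the force, the opening and the grip force at its end, in the units of the state.
- env.state(): the state, without advancing time (a new reading comes with each control period).
- env.read_camera(name): name is "scene" or "top"; returns a dict with "img" (400x640x3 uint8, red, green, blue), "depth" (400x640 float32, mm along the optical axis (not along the pixel's ray), 0 where there is no reading), "fx", "fy", "cx", "cy" (pixels), "D" ([k1, k2, p1, p2, k3] as OpenCV has them; the pictures are not rectified), "position" and "orientation" of the camera in the world. Camera axes: x right, y down, z forward; pixel columns grow to the right and rows downward; lengths in mm; the calibration is good to about 2 mm. A picture is of the moment at which its call begins.
- env.job_done(): hands the job in; it is judged then, once.
Trained networks look in a picture, given as the dict that the camera call returned (one of the last four; its "shot" number tells which), for a name from the list of things; names that differ only in an ending like _2 or _b are one class to them, and where a whole thing is asked for, a point or a joint stands for the part that bears it (a point fixed in the world has none). Each returns a list of dicts, best first, with "score" (0 to 1); they miss things now and then, are a little off and sometimes report something else, mostly with a low value. They report only what shows in the picture. A call takes as long as a camera call. They do not tell look-alikes from the thing itself.
- env.find_in(picture, target): "centre" ([x, y, z] in mm, in the coordinates of the camera as it stood for that picture, good to about 4 mm: the middle of the surface that is visible of it).
- env.trace(picture, target): "mask" (400x640 bool, what is visible of it).
The state is a dict: "t": time; "joints": joint angles; "qvel": joint speeds; "tau": joint torques, N m; "eef_pos": TCP position; "tcp_rot": TCP orientation; "ft_force": force on the tool from outside, world axes, zero at the start; "moment": the same for the moment, N m; "opening": opening from 0.0 (shut) to 1.0 (fully open); "grip_force": force on a finger pad.
Only numpy, scipy, OpenCV 4.12 (cv2) and the standard library are available. Lean on these libraries where they do the work, as an engineer would, in place of code of your own. Each camera call takes 0.05 s, during which the arm holds its last target. There are 200 camera calls.

## Task

Put the cedar spindle back into the hand-towel roll holder: slide the orange tailstock back to make room, lay the spindle in the two saddles, then slide the tailstock up until both steel centres sit in the spindle's end holes, lift it clear of the saddles, and the sprung centre is pushed in about half of its travel. Only then press the red clamp lever right down. Be gentle, the cedar is soft: never drop or ram the spindle into the holder, and leave the other things on the counter where they are.

Things in the scene. Friction and masses are not known exactly. Their poses are not given: they have to be found in the camera images.
- stand: Roll holder, fixed: white base 78 x 385 x 16 mm (y -255 to +130 of its frame). Origin on the counter under the middle of the fitted spindle; y runs along the rail from the orange tailstock (-y end) to the fixed blue head post (+y end), z up. Blue post: 36 mm in x, 30 in y, top at z 105, inner face at y 82.5.
- seat (a point): Where the middle of the fitted spindle is: on the centre line, 80 mm above the counter; axes as the stand's. Steel cones point inward along this line from both ends, 22.5 mm long, diameter 22 at the base and 4 at the tip; when fitted each enters the spindle 15 mm.
- saddle_a (a point): Bottom of the black V saddle nearer the tailstock (stand y -62 mm, z 51.5). Both saddles are 12 mm wide in y with 45 degree arms reaching x +-27, z 80; the lying spindle's axis is then at z 77, 3 mm under the centre line. Between the saddles there is room for fingers down to z 16.
- saddle_b (a point): Bottom of the V saddle nearer the head post (stand y +32 mm, z 51.5), like the other.
- head_tip (a point): Tip of the fixed cone on the blue head post (60 mm from seat, towards +y of the stand).
- spindle: Loose cedar spindle: octagonal bar 150 mm long, 36 mm across flats, about 70 g, with a 16 mm hole right through along its axis. Origin at its middle, on the axis; its y axis runs along it (the two ends are alike). It lies on a flat, axis 18 mm above the counter.
- tail (a joint): Slide of the orange tailstock, m: 0 fully back, grows towards the head; stop at 0.095. Starts too far forward for the spindle to go in. Stays where it is left; about 8 N to slide. With the spindle fitted the centres just touch at 0.070, and further travel pushes the sprung centre in (0.076: half way).
- tail_top (a point): Centre of the top face of the orange tailstock post, 105 mm above the counter; the post is 36 mm wide (stand x) and 28 mm (stand y), its sides free down to z 27 mm. Axes as the stand's.
- spring (a joint): How far the tailstock's sprung steel cone is pushed in, m: 0 out, 0.012 fully in; 0.5 N per mm. Beyond that the push is rigid.
- tail_tip (a point): Tip of the tailstock's sprung cone.
- clamp (a joint): Red clamp lever on the outer (-y) side of the tailstock, rad: 0 raised 43 degrees, 0.7 fully down (nearly level, upper face then about 57 mm above the counter). About 2 N on its end pushes it down; it stays where left.
- clamp_pad (a point): Point on the upper face of the red lever, 50 mm from its pivot and 14 mm from its free end (lever 26 mm wide, 60 long). The pivot is 21 mm outward (-y of stand) of the middle of the tailstock post, 50 mm above the counter, parallel to stand x.
- trimmer: Bystander: black beard trimmer lying down, 40 x 150 x 34 mm, along its y axis; origin under its middle.
- comb: Bystander: pale wooden comb lying flat, 41 x 170 x 8 mm, along y.
- file: Bystander: steel nail file with white handle, 165 x 16 x 8 mm, along x.
- dispenser: Bystander: chrome push dispenser, 68 mm diameter, 176 mm tall.
- tumbler: Bystander: white tumbler, 72 mm diameter, 95 mm tall.
- jar: Bystander: amber jar, 68 mm diameter, 60 mm tall.
Things that resemble listed ones, but are neither listed nor needed, are in the scene too. Of the things shaped like the spindle, the wooden one is meant.

How it is judged (in metres and radians):
On the way, in this order (a step that is already met when the one before it is completed fails the run):
1. the spindle lies in the saddles, let go, and the sprung centre is not pressed (x of spindle in the frame of seat between -0.006 and 0.006 m and z of spindle in the frame of seat between -0.006 and 0.004 m and y of spindle in the frame of seat between -0.05 and 0.01 m and angle between the y axis of spindle and the y axis of stand, either way round below 0.1 rad and contact force between the fingers and spindle below 0.05 N and value of joint spring below 0.0015 m), for 0.2 s.
2. the spindle is held between both centres, clear of the saddles, lever still up (x of spindle in the frame of seat between -0.0025 and 0.0025 m and z of spindle in the frame of seat between -0.002 and 0.002 m and y of spindle in the frame of seat between -0.005 and 0.005 m and angle between the y axis of spindle and the y axis of stand, either way round below 0.04 rad and contact force between the fingers and spindle below 0.05 N and value of joint spring between 0.002 and 0.0105 m and value of joint clamp below 0.45 rad), for 0.2 s.
3. the clamp lever is pressed down (value of joint clamp above 0.6 rad), for 0.2 s.
At the end, for the whole second after the job is handed in: The spindle rests on both centres, let go and still: its middle within 2.5 mm across, 2 mm in height and 5 mm lengthwise of the seat point, its axis within 0.04 rad of the holder's, the sprung centre pushed in 2 to 10.5 mm of its 12, and the clamp lever down past 0.6 rad (x of spindle in the frame of seat between -0.0025 and 0.0025 m and z of spindle in the frame of seat between -0.002 and 0.002 m and y of spindle in the frame of seat between -0.005 and 0.005 m and angle between the y axis of spindle and the y axis of stand, either way round below 0.04 rad and contact force between the fingers and spindle below 0.05 N and value of joint spring between 0.002 and 0.0105 m and value of joint clamp above 0.6 rad and linear speed of spindle below 0.01 m/s); the robot touches nothing.
It fails at once if the spindle pressed or dropped against the holder with more than 30 N (contact force between spindle and stand above 30 N).
It fails at once if a bystander (trimmer, comb, file, dispenser, tumbler, jar) moved more than 30 mm (distance of any of trimmer, comb, file, dispenser, tumbler, jar from where it was at the start of the episode above 0.03 m).
It also fails if it takes over 67 s, if anything falls off the work surface, if the arm or the gripper's body presses on something with over 40 N, if the wrist force passes 120 N, or if a joint passes its speed limit or range.

## Working session

There is one attempt and no reset: what is moved stays moved. The work goes in short steps, Python scripts to look and compute and a shell command to move; the robot and the scene stay as the last step left them, time stands still between calls to the robot, and variables do not carry over. Pictures are saved under pics/ and viewed, at most 10 in all, crops included, and the job is handed in when it is done.

```bash
mkdir -p pics; ls
cat > h.py <<'E'
import numpy as np, cv2
from cell import env
from scipy.spatial.transform import Rotation as R
def cam(n): return env.read_camera(n)
def pose(p):
    o=np.array(p["orientation"],float)
    Rm=o if o.shape==(3,3) else (R.from_euler('xyz',o).as_matrix() if o.size==3 else R.from_quat(o).as_matrix())
    return Rm,np.array(p["position"],float)
def K(p): return np.array([[p["fx"],0,p["cx"]],[0,p["fy"],p["cy"]],[0,0,1.]])
def w(p,c): Rm,t=pose(p); return Rm@np.array(c)+t
def cloud(p,mask):
    v,u=np.nonzero(mask&(p["depth"]>0)); z=p["depth"][v,u].astype(float)
    n=cv2.undistortPoints(np.c_[u,v].astype(float).reshape(-1,1,2),K(p),np.array(p["D"],float)).reshape(-1,2)
    Rm,t=pose(p); return np.c_[n*z[:,None],z]@Rm.T+t
def pix(p,X):
    Rm,t=pose(p); c=(np.atleast_2d(X)-t)@Rm
    return cv2.projectPoints(c,np.zeros(3),np.zeros(3),K(p),np.array(p["D"],float))[0].reshape(-1,2)
def save(p,n,img=None): cv2.imwrite("pics/"+n,(p["img"] if img is None else img)[:,:,::-1])
E
python3 - <<'E'
from h import *
np.set_printoptions(precision=1,suppress=True)
for n in("scene","top"):
    p=cam(n); save(p,n+"0.png"); print(n,p["orientation"],p["position"],p["fx"])
    for t in("spindle","stand","tail_top","clamp_pad","saddle_a","tail_tip","head_tip","clamp","tail","trimmer","comb","file","dispenser","tumbler","jar"):
        for d in env.find_in(p,t)[:3]: 
            c=w(p,d["centre"]); print(t,round(d["score"],2),c,pix(p,c)[0])
print(env.state())
E
```

```text
pics
scene [-2.2  0.   1.5] [1601.6 -121.5  911.7] 429.8259048985167
spindle 0.92 [444.7 -37.6  26.5] [321.9 200.4]
spindle 0.89 [ 486.9 -233.7   28.2] [263.5 210.9]
spindle 0.7 [815.6  88.9  67.7] [379.4 269.2]
stand 0.87 [ 642.6 -103.5   18.4] [305.3 243. ]
stand 0.26 [ 630.6 -138.3   84.8] [292.7 224.5]
tail_top 0.61 [ 638.  -171.5   73.4] [281.7 229.7]
tail_top 0.32 [ 630.  -217.4   77.9] [266.1 227.6]
clamp_pad 0.68 [ 629.1 -216.9   77.2] [266.3 227.6]
clamp_pad 0.51 [ 637.1 -106.8   17.1] [304.2 242.2]
clamp_pad 0.31 [484.  264.7  30.2] [412.1 201.9]
saddle_a 0.84 [ 643.4 -104.4   18.4] [305.  243.3]
tail_tip 0.62 [ 630.3 -140.4   83.4] [292.  224.9]
head_tip 0.86 [ 643.  -104.6   18.6] [305.  243.1]
clamp 0.63 [ 631.  -214.5   71.8] [267.3 229.3]
tail 0.59 [ 640.6 -175.1   67.4] [280.7 231.8]
trimmer 0.58 [480.7 264.8  28.4] [411.8 201.7]
comb 0.26 [642.9 -99.3  17.5] [306.7 243.2]
file 0.61 [539.9 323.7   7.7] [432.6 216.5]
dispenser 0.76 [774.1 255.9 104.8] [437.6 244.7]
tumbler 0.93 [816.8  92.6  67.1] [380.9 269.6]
jar 0.92 [821.8 -83.2  51.5] [315.7 279.2]
top [-2.9 -0.  
[... 666 characters left out ...]
 178. ]
tail 0.97 [ 617.4 -172.5   79.6] [367.9 180.4]
trimmer 0.71 [462.3 265.1  35.3] [207.3 249. ]
comb 0.96 [ 315.5 -203.9    9.8] [385.1 295.4]
file 0.76 [582.5 318.    7.5] [191.  207.8]
dispenser 0.59 [732.1 255.  126.8] [202.2 141.4]
tumbler 0.81 [811.3  89.2  55.8] [268.4 120.3]
jar 0.62 [ 622.9 -136.1   83.7] [354.2 178.7]
{'t': 1.6, 'joints': array([ 1.1,  0.5,  1.6,  0. ,  1.1, -0.1]), 'qvel': array([ 0.,  0., -0., -0., -0., -0.]), 'tau': array([  0. , -61.2, -25.8,   0.1,   0. ,   0. ]), 'eef_pos': array([198.8, 592.6, 190.2]), 'tcp_rot': array([3.1, 0. , 2.8]), 'ft_force': array([-0.8, -0.3, -0.8]), 'moment': array([0., 0., 0.]), 'grip_force': 0.0, 'opening': 0.999036683244781}
```

View pics/scene0.png

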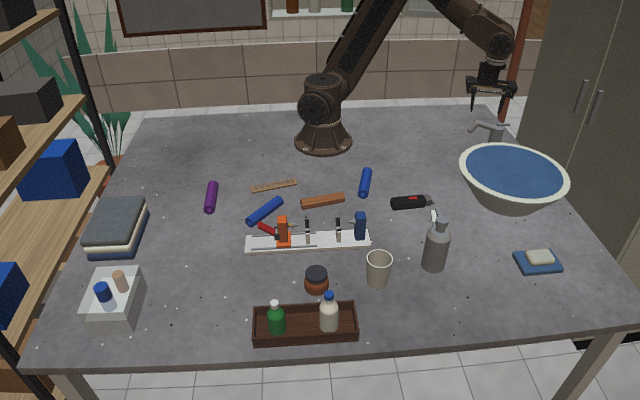

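View pics/top0.png

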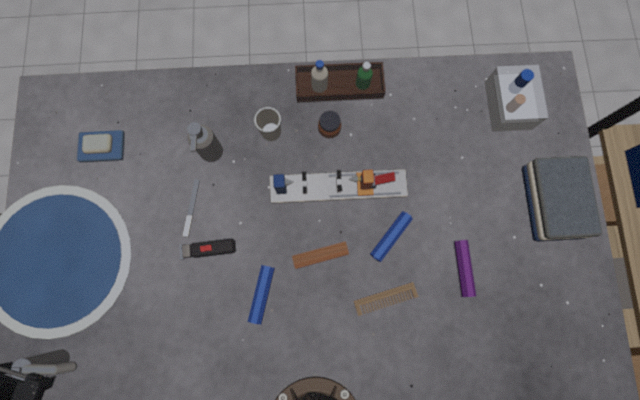

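Look-alikes of the spindle in the scene picture are purple (210,196), blue (265,210), blue (365,182) and brown wooden (322,200). In the top picture the wooden one is at (320,255). Only that one is wood-coloured, so I take it and confirm it in a crop. The stand has its blue post at top (279,183), the orange tailstock at (368,180) and the red lever at (385,178).

```bash
cat > m.py <<'E'
from h import *
np.set_printoptions(precision=1,suppress=True)
def rect(P):
    r=cv2.minAreaRect(P[:,:2].astype(np.float32)); b=cv2.boxPoints(r); e=[b[1]-b[0],b[2]-b[1]]
    l=max(e,key=np.linalg.norm); l=l*np.sign(l[1]); return np.array(r[0]),sorted(r[1]),np.degrees(np.arctan2(l[1],l[0]))
def box(p,lo,hi,zr):
    C=cloud(p,np.ones(p["depth"].shape,bool)); return C
def run(n):
    p=cam(n); C=cloud(p,p["depth"]>0); col=p["img"][p["depth"]>0].astype(int)
    hsv=cv2.cvtColor(p["img"],cv2.COLOR_RGB2HSV)[p["depth"]>0].astype(int)
    reg=lambda x0,x1,y0,y1,z0,z1:(C[:,0]>x0)&(C[:,0]<x1)&(C[:,1]>y0)&(C[:,1]<y1)&(C[:,2]>z0)&(C[:,2]<z1)
    st=reg(540,720,-340,120,-20,140)
    base=st&(hsv[:,1]<50)&(hsv[:,2]>150)&(C[:,2]<30); print(n,"base",base.sum(),rect(C[base]),np.median(C[base,2]))
    for nm,h0,h1,zl in(("orange",5,18,95),("blue",105,130,95),("red",170,181,30)):
        m=st&(hsv[:,0]>=h0)&(hsv[:,0]<=h1)&(hsv[:,1]>120)&(hsv[:,2]>50); z=C[m,2]; 
        if m.sum()<8: print(nm,m.sum()); continue
        t=m&(C[:,2]>np.percentile(z,95)-8) if zl>50 else m
        print(nm,m.sum(),t.sum(),"zmax",np.percentile(z,[50,95]),rect(C[t]),C[t].mean(0))
    k=[d for d in env.find_in(p,"spindle")]
    ms=reg(380,500,-120,60,8,60); print("spindle",ms.sum(),rect(C[ms&(C[:,2]>28)]),np.percentile(C[ms,2],[50,95]), C[ms&(C[:,2]>28)].mean(0))
    f=reg(380,720,-300,100,-30,6); print("counter z",np.median(C[f,2]))
    return p
if __name__=="__main__":
    a=run("scene");b=run("top")
    i=lambda p,r,c:cv2.resize(p["img"][r:r+80,c:c+160],None,fx=5,fy=3.6*5/3.6,interpolation=cv2.INTER_CUBIC)[:290]
    save(a,"crop1.png",np.vstack([cv2.resize(a["img"][180:255,230:390],(800,300),interpolation=cv2.INTER_CUBIC),cv2.resize(b["img"][160:275,260:420],(800,300),interpolation=cv2.INTER_CUBIC)]))
E
python3 m.py
```

```text
scene base 1470 (array([626.5, -92.8]), [84.20654296875, 395.4626159667969], np.float32(88.81779)) 16.797641860344868
orange 359 84 zmax [ 59.8 107.1] (array([ 626.5, -170.1]), [26.630535125732422, 39.71830368041992], np.float32(0.2683224)) [ 629.9 -170.1  105.4]
blue 129 70 zmax [102.6 107.9] (array([627.4,  62.8]), [27.5113582611084, 35.038429260253906], np.float32(179.20082)) [628.7  62.6 105.4]
red 22 22 zmax [77.  92.4] (array([ 627.7, -220.5]), [30.399303436279297, 44.19426727294922], np.float32(97.155876)) [ 628.7 -220.9   76.4]
spindle 472 (array([438.9, -34.5]), [33.491695404052734, 151.33026123046875], np.float32(100.89707)) [30.4 39. ] [440.8 -35.5  34.7]
counter z 0.9912202667759971
top base 1880 (array([623.2, -93.8]), [74.52751922607422, 385.4693603515625], np.float32(89.91136)) 16.851588607139092
orange 290 129 zmax [ 86.5 107.7] (array([ 623.1, -170.2]), [26.369535446166992, 33.478111267089844], np.float32(175.55612)) [ 622.3 -169.5  105.2]
blue 114 114 zmax [105.9 109.1] (array([623. ,  62.6]), [23.576740264892578, 30.44353485107422], np.float32(177.97913)) [622.6  62.6 105.8]
red 45 45 zmax [72.5 90.9] (array([ 622.5, -216.5]), [22.04348373413086, 45.63331985473633], np.float32(91.69324)) [ 622.3 -215.7   74.2]
spindle 769 (array([433. , -35.9]), [35.71637725830078, 149.71946716308594], np.float32(102.08377)) [34.7 39.7] [432.4 -35.1  34.8]
counter z 0.9229569834112681
```

View pics/crop1.png

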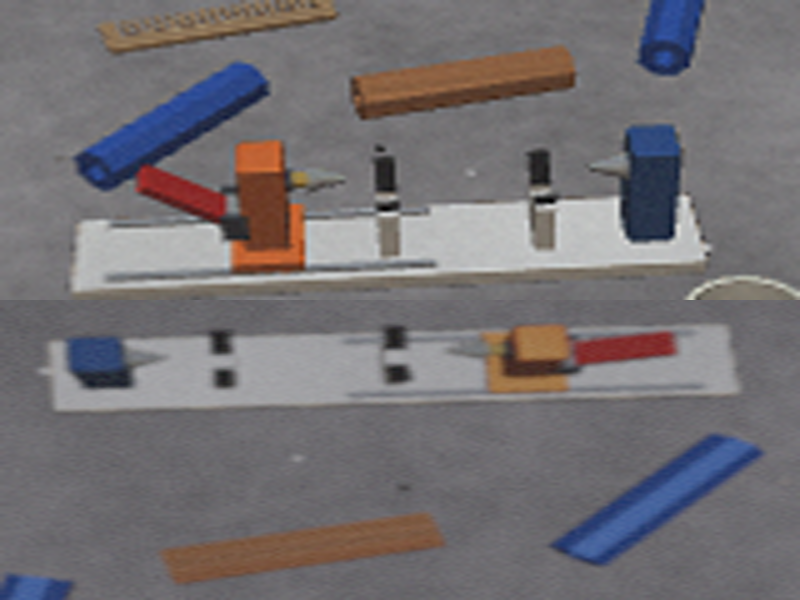

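The crop confirms it: the brown octagonal cedar bar is the only wooden one (scene ≈(322,200), top ≈(320,255)). The holder runs along world +y with yaw ≈0, centred at x≈625. The tailstock top is at (625,-170,105) and the spindle at (436,-35), yaw 101.5°. Heights agree with the text. Next I turn the tool to yaw 90°, then go above the tailstock.

```bash
python3 - <<'E'
from h import *
s=env.state(); print(s["eef_pos"],s["tcp_rot"],s["joints"])
print("turn about tool z needed", s["tcp_rot"][2]-np.pi/2)
E
python3 -m inch '[[0,0,0.175,0,0,0,-1],[0,0,0.175,0,0,0,-1],[0,0,0.175,0,0,0,-1],[0,0,0.175,0,0,0,-1],[0,0,0.175,0,0,0,-1],[0,0,0.175,0,0,0,-1]]'
```

```text
[198.84616945 592.53698301 190.14736581] [3.14154237e+00 2.45469874e-05 2.81781812e+00] [ 1.14139595e+00  4.90919434e-01  1.55890434e+00 -2.15332527e-05
  1.09171629e+00 -1.05615919e-01]
turn about tool z needed 1.2470217976178946
t: 2.55
eef_pos: [198.8, 592.6, 190.1]
tcp_rot: [3.142, -0.0, 1.762]
ft_force: [0.4, -0.3, 0.5]
opening: 0.998
grip_force: 0.0
```

```bash
python3 -m inch '[[0,0,0.0985,0,0,0,-1],[0,0,0.0985,0,0,0,-1],[0,0,0,-4.485,2.505,0,-1],[0,0,0,-4.485,2.505,0,-1],[0,0,0,-4.485,2.505,0,-1],[0,0,0,-4.485,2.505,0,-1],[0,0,0,-4.485,2.505,0,-1],[0,0,0,-4.485,2.505,0,-1],[0,0,0,-4.485,2.505,0,-1],[0,0,0,-4.485,2.505,0,-1],[0,0,0,-4.485,2.505,0,-1],[0,0,0,-4.485,2.505,0,-1],[0,0,0,-4.485,2.505,0,-1],[0,0,0,-4.485,2.505,0,-1],[0,0,0,-4.485,2.505,0,-1],[0,0,0,-4.485,2.505,0,-1],[0,0,0,-4.485,2.505,0,-1],[0,0,0,-4.485,2.505,0,-1],[0,0,0,-4.485,2.505,0,-1],[0,0,0,0,0,0,-1]]'
```

```text
t: 5.05
eef_pos: [625.5, -172.8, 189.3]
tcp_rot: [-3.141, 0.0, 1.568]
ft_force: [-0.7, 0.6, -1.0]
opening: 0.998
grip_force: 0.0
```

```bash
python3 -m inch '[[0,0,0,0.2,0,3,-1],[0,0,0,0,0,3,-1],[0,0,0,0,0,3,-1],[0,0,0,0,0,3,-1],[0,0,0,0,0,0,-1],[0,0,0,0,0,0,0.3],[0,0,0,0,0,0,0.6],[0,0,0,0,0,0,1],[0,0,0,0,0,0,1],[0,0,0,0,0,0,1]]'
```

```text
t: 6.3
eef_pos: [624.7, -167.9, 70.3]
tcp_rot: [3.141, -0.0, 1.571]
ft_force: [-0.7, 0.5, -0.5]
opening: 0.531
grip_force: 0.0
```

```bash
python3 -m inch '[[0,0,0,0,0,0,1],[0,0,0,0,0,0,1],[0,0,0,0,0,0,1],[0,0,0,0,0,0,1]]'
```

```text
t: 6.8
eef_pos: [625.6, -168.0, 70.1]
tcp_rot: [3.14, 0.0, 1.571]
ft_force: [5.3, 0.9, -1.4]
opening: 0.377
grip_force: 30.0
```

```bash
python3 -m inch '[[0,0,0,-0.4,0,0,1],[0,0,0,-0.5,0,0,1],[0,0,0,-0.5,0,0,1],[0,0,0,-0.5,0,0,1],[0,0,0,-0.4,0,0,1],[0,0,0,0,0,0,1]]'; python3 -m inch '[[0,0,0,-0.2,0,0,1],[0,0,0,-0.2,0,0,1],[0,0,0,0,0,0,1]]'
```

```text
t: 7.55
eef_pos: [625.5, -190.1, 70.1]
tcp_rot: [3.14, -0.001, 1.571]
ft_force: [4.9, 5.6, -0.8]
opening: 0.376
grip_force: 30.0
t: 7.92
eef_pos: [625.6, -193.8, 70.1]
tcp_rot: [3.14, -0.001, 1.571]
ft_force: [5.8, 6.1, -1.3]
opening: 0.376
grip_force: 30.0
```

```bash
python3 -m inch '[[0,0,0,-0.3,0,0,1],[0,0,0,-0.1,0,0,1],[0,0,0,0,0,0,1]]'; python3 -m inch '[[0,0,0,-0.2,0,0,1],[0,0,0,0,0,0,1]]';python3 -m inch '[[0,0,0,-0.2,0,0,1],[0,0,0,0,0,0,1]]'
```

```text
t: 8.3
eef_pos: [625.5, -197.7, 70.1]
tcp_rot: [3.14, -0.001, 1.571]
ft_force: [4.9, 6.3, -0.4]
opening: 0.377
grip_force: 30.0
t: 8.55
eef_pos: [625.5, -199.8, 70.1]
tcp_rot: [3.14, -0.001, 1.571]
ft_force: [5.9, 7.1, -0.1]
opening: 0.375
grip_force: 30.0
t: 8.8
eef_pos: [625.5, -201.7, 70.1]
tcp_rot: [3.14, -0.001, 1.571]
ft_force: [4.9, 7.5, 0.5]
opening: 0.375
grip_force: 30.0
```

```bash
python3 -m inch '[[0,0,0,-0.2,0,0,1],[0,0,0,0,0,0,1]]';python3 -m inch '[[0,0,0,-0.2,0,0,1],[0,0,0,0,0,0,1]]'
python3 - <<'E'
from h import *
import m
m.run("scene"); m.run("top")
E
```

```text
t: 9.05
eef_pos: [625.5, -203.7, 70.1]
tcp_rot: [3.14, -0.001, 1.571]
ft_force: [6.7, 7.7, -0.6]
opening: 0.378
grip_force: 30.0
t: 9.3
eef_pos: [625.5, -205.7, 70.1]
tcp_rot: [3.14, -0.001, 1.571]
ft_force: [5.7, 7.3, -0.4]
opening: 0.376
grip_force: 30.0
scene base 1514 (array([616., -92.]), [111.04772186279297, 396.1050720214844], np.float32(88.32103)) 16.909556461946522
orange 270 24 zmax [38.2 95.9] (array([ 640. , -207.3]), [27.120920181274414, 27.337581634521484], np.float32(95.400635)) [ 641.6 -211.3  101.1]
blue 122 70 zmax [104.1 108.5] (array([628.,  62.]), [28.552091598510742, 32.041812896728516], np.float32(9.0189)) [629.7  62.1 105.8]
red 16 16 zmax [76.5 89.4] (array([ 628.8, -258.4]), [23.494199752807617, 40.65306854248047], np.float32(94.425575)) [ 633.9 -258.    75.1]
spindle 475 (array([440.3, -34.4]), [35.75849151611328, 149.94493103027344], np.float32(101.67966)) [30.7 38.7] [440.9 -35.4  34.7]
counter z 1.010083548848229
top base 1193 (array([625.1, -23.4]), [78.76374816894531, 234.73550415039062], np.float32(89.626656)) 16.929319777128057
orange 0
blue 80 80 zm
[... 405 characters left out ...]
                                                       ~~~~~~~~~~~~~^^^^^^^^^^^^^^^^^
    return _quantile_unchecked(
        a, q, axis, out, overwrite_input, method, keepdims, weights)
    return _ureduce(a,
                    func=_quantile_ureduce_func,
    ...<5 lines>...
                    overwrite_input=overwrite_input,
                    method=method)
    r = func(a, **kwargs)
    result = _quantile(arr,
                       quantiles=q,
    ...<2 lines>...
                       out=out,
                       weights=wgt)
    slices_having_nans = np.isnan(arr[-1, ...])
                                  ~~~^^^^^^^^^
IndexError: index -1 is out of bounds for axis 0 with size 0
```

```bash
for i in 1 2; do :; done; python3 -m inch '[[0,0,0,-0.2,0,0,1],[0,0,0,0,0,0,1]]';python3 -m inch '[[0,0,0,-0.2,0,0,1],[0,0,0,0,0,0,1]]'; python3 -m inch '[[0,0,0,-0.2,0,0,1],[0,0,0,0,0,0,1]]'
```

```text
t: 9.75
eef_pos: [625.5, -207.7, 70.1]
tcp_rot: [3.14, -0.001, 1.571]
ft_force: [5.4, 6.2, -0.9]
opening: 0.377
grip_force: 30.0
t: 10.0
eef_pos: [625.5, -209.7, 70.1]
tcp_rot: [3.14, -0.001, 1.571]
ft_force: [5.9, 6.6, -0.1]
opening: 0.375
grip_force: 30.0
t: 10.25
eef_pos: [625.5, -211.7, 70.1]
tcp_rot: [3.14, -0.001, 1.571]
ft_force: [6.3, 7.0, -1.1]
opening: 0.377
grip_force: 30.0
```

```bash
for i in 1; do :; done; python3 -m inch '[[0,0,0,-0.2,0,0,1],[0,0,0,-0.2,0,0,1],[0,0,0,0,0,0,1]]';python3 -m inch '[[0,0,0,-0.2,0,0,1],[0,0,0,-0.2,0,0,1],[0,0,0,0,0,0,1]]'
```

```text
t: 10.62
eef_pos: [625.4, -212.0, 70.1]
tcp_rot: [3.141, -0.006, 1.571]
ft_force: [6.0, 26.5, 3.7]
opening: 0.375
grip_force: 30.0
t: 11.0
eef_pos: [625.4, -215.7, 70.0]
tcp_rot: [3.141, -0.007, 1.571]
ft_force: [6.0, 28.6, 3.2]
opening: 0.378
grip_force: 30.0
```

```bash
python3 -m inch '[[0,0,0,0,0,0,-1],[0,0,0,0,0,0,-1],[0,0,0,0,0,0,-1],[0,0,0,0,0,-2,-1],[0,0,0,0,0,-4,-1],[0,0,0,0,0,-4,-1],[0,0,0,3.0,-3.16,0,-1],[0,0,0,3.0,-3.16,0,-1],[0,0,0,3.0,-3.16,0,-1],[0,0,0,3.0,-3.16,0,-1],[0,0,0,3.0,-3.16,0,-1],[0,0,0,3.0,-3.16,0,-1],[0,0,-0.1,0,0,0,-1],[0,0,-0.1,0,0,0,-1],[0,0,0,0,0,4,-1],[0,0,0,0,0,4,-1],[0,0,0,0,0,0,-1]]'
python3 - <<'E'
import m
m.run("scene")
E
```

```text
t: 13.12
eef_pos: [433.9, -40.9, 88.7]
tcp_rot: [-3.138, -0.002, 1.77]
ft_force: [0.3, 0.6, 1.1]
opening: 1.0
grip_force: 0.0
scene base 1474 (array([626.8, -92.7]), [82.41477966308594, 394.8008728027344], np.float32(89.80376)) 16.930373784859853
orange 365 90 zmax [ 58.5 106.8] (array([ 626.9, -213.9]), [26.818349838256836, 38.91324996948242], np.float32(1.8679676)) [ 629.2 -213.3  105.2]
blue 137 70 zmax [101.  107.7] (array([628.9,  62.2]), [27.72551727294922, 32.93137741088867], np.float32(0.1012877)) [629.4  62.5 105.5]
red 23 23 zmax [77.1 90.2] (array([ 626. , -261.7]), [27.28334617614746, 41.46520233154297], np.float32(94.78325)) [ 630.  -262.7   75.4]
spindle 471 (array([439.2, -34.5]), [33.11783218383789, 151.25286865234375], np.float32(102.11961)) [30.9 38.8] [441.1 -35.3  34.6]
counter z 1.0095755435018532
```

```bash
python3 -m inch '[[0,0,0,0.55,0.3,2.5,-1],[0,0,0,0,0,2.5,-1],[0,0,0,0,0,2,-1],[0,0,0,0,0,1,-1],[0,0,0,0,0,0.5,-1],[0,0,0,0,0,0,0.2],[0,0,0,0,0,0,1],[0,0,0,0,0,0,1],[0,0,0,0,0,0,1],[0,0,0,0,0,0,1],[0,0,0,0,0,0,1],[0,0,0,0,0,0,1],[0,0,0,0,0,0,1]]'
```

```text
t: 14.85
eef_pos: [436.7, -34.9, 5.3]
tcp_rot: [-3.141, -0.0, 1.771]
ft_force: [-2.3, -0.8, 16.0]
opening: 0.264
grip_force: 27.0
```

Run:
```python
from h import *
import m
p=cam("scene");q=cam("top")
u=pix(p,[437,-35,30])[0].astype(int);v=pix(q,[437,-35,30])[0].astype(int);print(u,v)
c=lambda p,u:cv2.resize(p["img"][u[1]-45:u[1]+45,u[0]-60:u[0]+60],(400,300),interpolation=cv2.INTER_CUBIC)
save(p,"g1.png",np.hstack([c(p,u),c(q,v)])); print(env.state()["opening"],env.state()["grip_force"],env.state()["eef_pos"],env.state()["ft_force"])
```

```text
[322 198] [319 252]
0.26106778626874827 25.80174297094345 [436.8 -34.9   5.6] [-2.5  0.2 13.3]
```

View pics/g1.png

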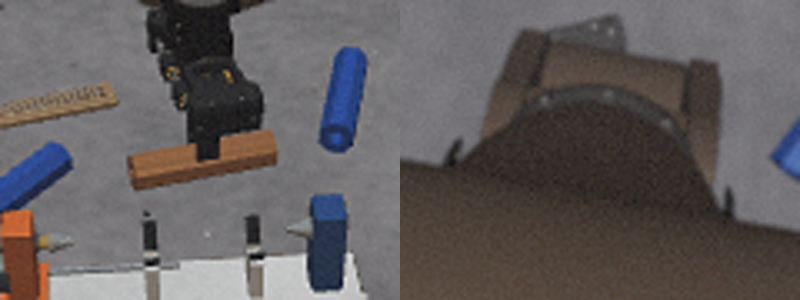

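The scene crop shows the fingers only on the upper half of the bar; the tip ends around crop (208,158). The opening of 25 mm means they sit on the upper bevels. I'll measure how high the finger tip really is.

Run:
```python
from h import *
np.set_printoptions(precision=1,suppress=True)
p=cam("scene"); C=cloud(p,p["depth"]>0); col=p["img"][p["depth"]>0].astype(int)
m=(abs(C[:,1]+36)<22)&(C[:,0]>430)&(C[:,0]<510)&(C[:,2]>8)&(C[:,2]<90)&(col.max(1)<60)
Q=C[m]; Q=Q[np.argsort(Q[:,2])]; print(len(Q)); print(Q[:14])
u=pix(p,[437,-35,30])[0].astype(int)
for r in range(u[1]-12,u[1]+14,2):
    print(r,[tuple(p["img"][r,c]) [0] for c in range(u[0]-10,u[0]+11,2)])
```

```text
44
[[449.9 -37.5  32.2]
 [453.8 -31.   34.7]
 [453.6 -34.4  34.8]
 [448.9 -27.2  35. ]
 [454.8 -41.2  36.1]
 [456.4 -27.9  36.5]
 [451.6 -24.1  36.8]
 [452.4 -20.8  37.2]
 [452.  -30.9  37.5]
 [455.  -34.5  40.1]
 [451.2 -20.7  40.5]
 [451.1 -24.   40.7]
 [455.6 -37.9  40.7]
 [454.5 -27.7  43.5]]
186 [np.uint8(118), np.uint8(121), np.uint8(118), np.uint8(37), np.uint8(32), np.uint8(33), np.uint8(32), np.uint8(28), np.uint8(38), np.uint8(30), np.uint8(31)]
188 [np.uint8(111), np.uint8(119), np.uint8(122), np.uint8(37), np.uint8(30), np.uint8(38), np.uint8(36), np.uint8(31), np.uint8(31), np.uint8(29), np.uint8(29)]
190 [np.uint8(117), np.uint8(120), np.uint8(119), np.uint8(44), np.uint8(35), np.uint8(63), np.uint8(29), np.uint8(31), np.uint8(30), np.uint8(30), np.uint8(28)]
192 [np.uint8(116), np.uint8(113), np.uint8(111), np.uint8(50), np.uint8(34), np.uint8(33), np.uint8(40), np.uint8(31), np.uint8(20), np.uint8(21), np.uint8(23)]
194 [np.uint8(116), np.uint8(105), np.uint8(111), np.uint8(52), np.uint8(31), np.uint8(30), np.uint8(33), np.uint8(30), np.uint8(129), np.uint8(144), np.u
[... 641 characters left out ...]
nt8(89), np.uint8(89), np.uint8(86)]
204 [np.uint8(122), np.uint8(120), np.uint8(90), np.uint8(87), np.uint8(87), np.uint8(84), np.uint8(90), np.uint8(89), np.uint8(91), np.uint8(76), np.uint8(86)]
206 [np.uint8(89), np.uint8(92), np.uint8(91), np.uint8(94), np.uint8(70), np.uint8(96), np.uint8(101), np.uint8(117), np.uint8(117), np.uint8(119), np.uint8(115)]
208 [np.uint8(86), np.uint8(115), np.uint8(115), np.uint8(118), np.uint8(115), np.uint8(115), np.uint8(114), np.uint8(118), np.uint8(116), np.uint8(120), np.uint8(113)]
210 [np.uint8(117), np.uint8(118), np.uint8(116), np.uint8(121), np.uint8(118), np.uint8(114), np.uint8(116), np.uint8(118), np.uint8(112), np.uint8(119), np.uint8(110)]
```

```bash
python3 -m inch '[[0,0,0,0,0,0,-1],[0,0,0,0,0,0,-1],[0,0,0,0,0,0,-1],[0,0,0,0,0,0,-1],[0,0,0,0,0,0.8,-1],[0,0,0,0,0,0,-1]]';python3 -m inch '[[0,0,0,0,0,0.6,-1],[0,0,0,0,0,0,-1]]'
```

```text
t: 15.75
eef_pos: [436.6, -34.8, -3.5]
tcp_rot: [-3.141, -0.001, 1.771]
ft_force: [1.0, 0.4, 1.0]
opening: 0.833
grip_force: 0.0
t: 16.0
eef_pos: [436.7, -34.9, -9.3]
tcp_rot: [-3.141, -0.0, 1.771]
ft_force: [1.1, 1.1, 0.2]
opening: 0.989
grip_force: 0.0
```

Run:
```python
from h import *
np.set_printoptions(precision=1,suppress=True)
p=cam("scene"); C=cloud(p,p["depth"]>0); col=p["img"][p["depth"]>0].astype(int)
m=(abs(C[:,1]+30)<25)&(C[:,0]>465)&(C[:,0]<530)&(C[:,2]>4)&(C[:,2]<90)&(col.max(1)<65)
Q=C[m]; Q=Q[np.argsort(Q[:,2])]; print(len(Q)); print(Q[:12])
```

```text
89
[[481.3 -23.3  13. ]
 [479.3 -16.4  15.2]
 [488.4 -27.2  18.9]
 [491.  -30.8  21.2]
 [486.3 -30.4  21.7]
 [487.7 -23.8  22.3]
 [483.1 -16.8  22.5]
 [488.4 -20.6  22.7]
 [493.4 -34.3  23.4]
 [488.4 -33.9  23.6]
 [489.2 -27.3  23.8]
 [486.6 -20.4  25.5]]
```

```bash
python3 -m inch '[[0,0,0,0,0,0.5,-1],[0,0,0,0,0,0,-1]]'
```

```text
t: 16.3
eef_pos: [436.8, -34.9, -14.1]
tcp_rot: [-3.141, -0.0, 1.771]
ft_force: [0.2, 0.2, 0.5]
opening: 1.001
grip_force: 0.0
```

```bash
python3 -m inch '[[0,0,0,0,0,0.4,-1],[0,0,0,0,0,0,-1]]'
```

```text
t: 16.55
eef_pos: [436.8, -34.9, -18.1]
tcp_rot: [-3.141, -0.0, 1.771]
ft_force: [-0.3, -0.0, 0.4]
opening: 1.001
grip_force: 0.0
```

```bash
python3 -m inch '[[0,0,0,0,0,0,1],[0,0,0,0,0,0,1],[0,0,0,0,0,0,1],[0,0,0,0,0,0,1],[0,0,0,0,0,0,1],[0,0,0,0,0,0,1],[0,0,0,0,0,0,1],[0,0,0,0,0,0,1]]'
```

```text
t: 17.55
eef_pos: [437.0, -34.9, -17.9]
tcp_rot: [3.142, -0.0, 1.771]
ft_force: [-0.6, -0.1, 0.4]
opening: 0.376
grip_force: 30.0
```

```bash
python3 -m inch '[[0,0,0,0,0,-1,1],[0,0,0,0,0,-2,1],[0,0,0,0,0,-3,1],[0,0,0,0,0,-3,1],[0,0,0,0,0,-3,1],[0,0,0,0,0,-1.2,1],[0,0,0.1,0,0,0,1],[0,0,0.1,0,0,0,1],[0,0,0,-0.5,3.7,0,1],[0,0,0,-0.5,3.8,0,1],[0,0,0,-0.5,3.8,0,1],[0,0,0,-0.5,3.8,0,1],[0,0,0,-0.5,3.76,0,1],[0,0,0,0,0,0,1],[0,0,0,0,0,0,1]]'
python3 - <<'E'
from h import *
np.set_printoptions(precision=1,suppress=True)
s=env.state(); print(s["eef_pos"],s["tcp_rot"])
for n in("scene","top"):
    p=cam(n); C=cloud(p,p["depth"]>0); hsv=cv2.cvtColor(p["img"],cv2.COLOR_RGB2HSV)[p["depth"]>0].astype(int)
    x=(abs(C[:,0]-625)<60)&(abs(C[:,1]+60)<110)&(C[:,2]>115)&(C[:,2]<185)&(hsv[:,0]<14)&(hsv[:,1]>90)&(hsv[:,2]>60)
    Q=C[x]; print(n,len(Q))
    if len(Q)>20:
        print(Q.min(0),Q.max(0),np.median(Q,0)); a=np.polyfit(Q[:,1],Q[:,2],1); b=np.polyfit(Q[:,1],Q[:,0],1); print("pitch slope",a[0],"yaw slope",b[0])
    if n=="scene": save(p,"hold.png",cv2.resize(p["img"][170:270,220:390],(680,400)))
E
```

```text
t: 19.42
eef_pos: [624.5, -59.7, 113.3]
tcp_rot: [-3.14, -0.0, 1.571]
ft_force: [-0.1, -0.2, -0.5]
opening: 0.374
grip_force: 30.0
[624.5 -59.7 113.3] [-3.1 -0.   1.6]
scene 450
[ 614.8 -134.   134.9] [648.4  15.  172.7] [639.2 -74.4 159.1]
pitch slope -0.011896455474035958 yaw slope -0.0043088002202610115
top 0
```

View pics/hold.png

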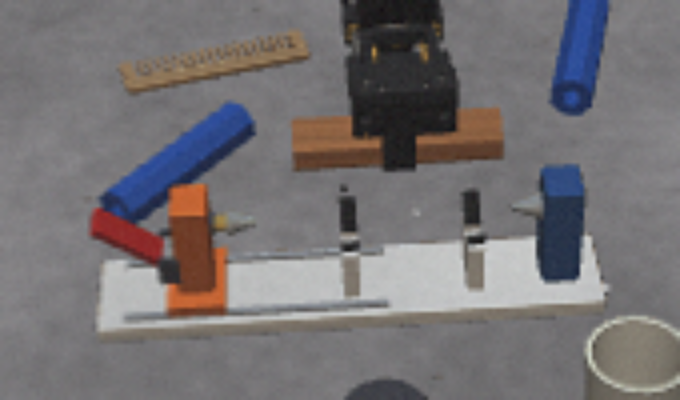

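The picture shows the spindle level in the gripper, above and between the two saddles (saddles at crop (347,230) and (472,215)). Its ends are clear of both cones. I lower it now.

```bash
python3 -m inch '[[0,0,0,0,0.1,1,1],[0,0,0,0,0,2,1],[0,0,0,0,0,2,1],[0,0,0,0,0,1,1],[0,0,0,0,0,0.4,1],[0,0,0,0,0,0.2,1],[0,0,0,0,0,0,1]]'; python3 -m inch '[[0,0,0,0,0,0.15,1],[0,0,0,0,0,0.15,1],[0,0,0,0,0,0,1]]'
```

```text
t: 20.4
eef_pos: [626.7, -59.9, 48.5]
tcp_rot: [3.141, 0.0, 1.571]
ft_force: [0.0, -1.2, -1.8]
opening: 0.377
grip_force: 30.0
t: 20.78
eef_pos: [626.5, -59.9, 45.1]
tcp_rot: [-3.142, -0.0, 1.571]
ft_force: [-0.5, 0.0, -1.6]
opening: 0.376
grip_force: 30.0
```

```bash
python3 -m inch '[[0,0,0,0,0,0.1,1],[0,0,0,0,0,0.1,1],[0,0,0,0,0,0,1]]'; python3 -m inch '[[0,0,0,0,0,0.1,1],[0,0,0,0,0,0,1]]';  python3 -m inch '[[0,0,0,0,0,0.1,1],[0,0,0,0,0,0,1]]'
```

```text
t: 21.15
eef_pos: [626.5, -59.9, 43.0]
tcp_rot: [-3.141, -0.0, 1.571]
ft_force: [0.2, 0.0, -1.5]
opening: 0.375
grip_force: 30.0
t: 21.4
eef_pos: [626.5, -59.9, 42.1]
tcp_rot: [-3.142, -0.0, 1.571]
ft_force: [0.2, 1.0, -0.6]
opening: 0.376
grip_force: 30.0
t: 21.65
eef_pos: [626.5, -59.9, 41.7]
tcp_rot: [3.141, -0.0, 1.571]
ft_force: [-2.4, 0.1, 6.4]
opening: 0.374
grip_force: 30.0
```

```bash
python3 -m inch '[[0,0,0,0,0,0,0.1],[0,0,0,0,0,0,0],[0,0,0,0,0,0,-0.3],[0,0,0,0,0,0,-1],[0,0,0,0,0,0,-1],[0,0,0,0,0,0,-1],[0,0,0,0,0,-1,-1],[0,0,0,0,0,-3,-1],[0,0,0,0,0,-4,-1],[0,0,0,-3,0,-1,-1],[0,0,0,-4,0,0,-1],[0,0,0,-4,0,0,-1],[0,0,0,-4,0,0,-1],[0,0,0,0,0,0,-1]]'
cat > sp.py <<'E'
from h import *
np.set_printoptions(precision=1,suppress=True)
import sys
p=cam("scene"); C=cloud(p,p["depth"]>0); hsv=cv2.cvtColor(p["img"],cv2.COLOR_RGB2HSV)[p["depth"]>0].astype(int)
x=(abs(C[:,0]-628)<30)&(abs(C[:,1]+50)<95)&(C[:,2]>50)&(C[:,2]<112)
x&=(hsv[:,0]<20)&(hsv[:,1]>80)&(hsv[:,2]<190)&(hsv[:,2]>60)
Q=C[x]; print("spindle",len(Q),np.percentile(Q,[1,99],0),"slopes z,x",np.polyfit(Q[:,1],Q[:,2],1)[0],np.polyfit(Q[:,1],Q[:,0],1)[0])
t=Q[Q[:,2]>np.percentile(Q[:,2],97)-5]; print("top face",len(t),t.mean(0))
save(p,sys.argv[1],cv2.resize(p["img"][195:265,235:375],(800,400),interpolation=cv2.INTER_CUBIC))
E
python3 sp.py placed.png
```

```text
t: 23.4
eef_pos: [626.3, -212.5, 131.6]
tcp_rot: [3.141, 0.0, 1.568]
ft_force: [0.1, -0.4, -0.7]
opening: 1.002
grip_force: 0.0
spindle 609 [[ 617.9 -133.9   68. ]
 [ 646.5   13.1   98.8]] slopes z,x -0.00637110722442081 0.0014497566201540973
top face 226 [628.9 -60.2  95.7]
```

View pics/placed.png

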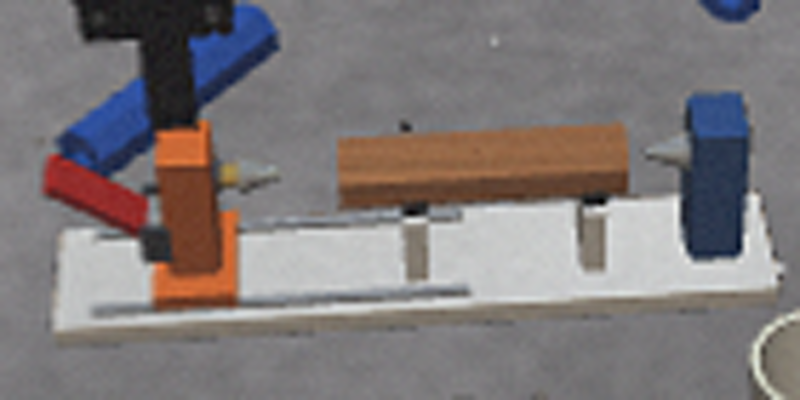

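The spindle (crop x 338–628) lies level in both saddles. Its top face is at z≈95, so the axis is at 77. The tail cone tip (280,178) and head cone tip (645,155) are clear of the ends. Next I grip the tailstock.

```bash
python3 -m inch '[[0,0,0,0,0,2.5,-1],[0,0,0,0,0,2.5,-1],[0,0,0,0,0,2.5,-1],[0,0,0,0,0,0,1],[0,0,0,0,0,0,1],[0,0,0,0,0,0,1],[0,0,0,0,0,0,1],[0,0,0,0,0,0,1],[0,0,0,0,0,0,1],[0,0,0,0,0,0,1],[0,0,0,0,0,0,1],[0,0,0,0,0,0,1]]'
```

```text
t: 24.95
eef_pos: [625.5, -209.9, 56.2]
tcp_rot: [-3.139, -0.0, 1.571]
ft_force: [-6.1, -0.9, 3.9]
opening: 0.376
grip_force: 30.0
```

```bash
python3 -m inch '[[0,0,0,0.4,0,0,1],[0,0,0,0.5,0,0,1],[0,0,0,0.5,0,0,1],[0,0,0,0.5,0,0,1],[0,0,0,0.3,0,0,1],[0,0,0,0.2,0,0,1],[0,0,0,0.2,0,0,1],[0,0,0,0.2,0,0,1],[0,0,0,0.2,0,0,1],[0,0,0,0.2,0,0,1],[0,0,0,0.2,0,0,1],[0,0,0,0.2,0,0,1],[0,0,0,0.2,0,0,1],[0,0,0,0.2,0,0,1],[0,0,0,0.2,0,0,1],[0,0,0,0.2,0,0,1],[0,0,0,0.2,0,0,1],[0,0,0,0,0,0,1]]'; python3 sp.py a1.png
```

```text
t: 27.2
eef_pos: [625.6, -165.0, 56.1]
tcp_rot: [-3.14, 0.001, 1.571]
ft_force: [-5.7, -6.7, 2.0]
opening: 0.377
grip_force: 30.0
spindle 607 [[ 618.2 -131.3   69.3]
 [ 646.7   13.3  100.5]] slopes z,x -0.012511103520521273 -0.0018623052215164643
top face 215 [629.1 -63.   96.6]
```

```bash
python3 -m inch '[[0,0,0,0.2,0,0,1],[0,0,0,0.2,0,0,1],[0,0,0,0.2,0,0,1],[0,0,0,0.2,0,0,1],[0,0,0,0.2,0,0,1],[0,0,0,0.2,0,0,1],[0,0,0,0.2,0,0,1],[0,0,0,0.2,0,0,1],[0,0,0,0.2,0,0,1],[0,0,0,0.2,0,0,1],[0,0,0,0.2,0,0,1],[0,0,0,0,0,0,1]]'; python3 sp.py a2.png
```

```text
t: 28.75
eef_pos: [625.7, -143.0, 56.1]
tcp_rot: [-3.14, 0.001, 1.571]
ft_force: [-4.8, -6.7, 2.1]
opening: 0.377
grip_force: 30.0
spindle 637 [[ 618.1 -142.3   57.2]
 [ 646.7   34.3  100.5]] slopes z,x 0.04501576747064738 -0.015053518838181637
top face 218 [629.2 -35.8  97.8]
```

View pics/a2.png

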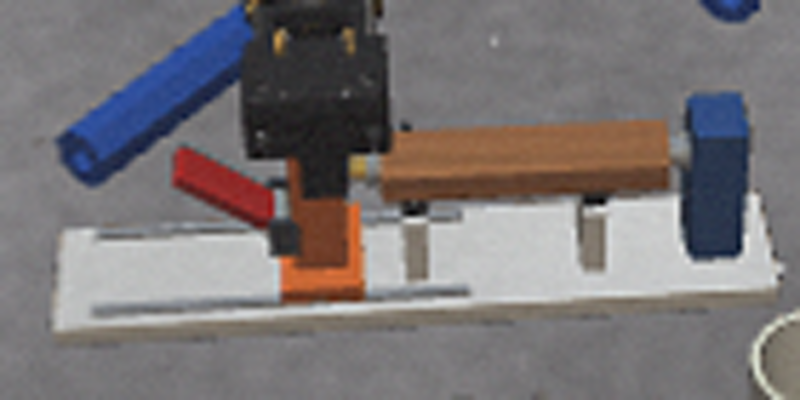

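The picture shows both cones inside the spindle ends (crop x 383 and 668) and the bar level. I continue the last 9 mm, to half spring travel.

```bash
python3 -m inch '[[0,0,0,0.1,0,0,1],[0,0,0,0.1,0,0,1],[0,0,0,0.1,0,0,1],[0,0,0,0.1,0,0,1],[0,0,0,0.1,0,0,1],[0,0,0,0.1,0,0,1],[0,0,0,0,0,0,1]]'; python3 -m inch '[[0,0,0,0.1,0,0,1],[0,0,0,0.1,0,0,1],[0,0,0,0.1,0,0,1],[0,0,0,0,0,0,1],[0,0,0,0,0,0,1]]'; python3 sp.py a3.png
```

```text
t: 29.68
eef_pos: [625.7, -137.2, 56.1]
tcp_rot: [-3.14, 0.001, 1.571]
ft_force: [-4.9, -7.3, 3.5]
opening: 0.372
grip_force: 30.0
t: 30.3
eef_pos: [625.7, -134.4, 56.1]
tcp_rot: [-3.14, 0.001, 1.571]
ft_force: [-5.5, -8.8, 2.9]
opening: 0.374
grip_force: 30.0
spindle 649 [[ 619.4 -142.2   55.2]
 [ 647.2   39.5  101.5]] slopes z,x 0.07748252595331678 -0.021343769643854267
top face 211 [629.2 -28.4  98.6]
```

```bash
python3 -m inch '[[0,0,0,0,0,0,0.1],[0,0,0,0,0,0,-0.3],[0,0,0,0,0,0,-0.3],[0,0,0,0,0,0,-0.3],[0,0,0,0,0,-2,-0.3],[0,0,0,0,0,-4,-0.3],[0,0,0,0,0,-2,1],[0,0,0,-3,0,0,1],[0,0,0,-3.9,0,0,1],[0,0,0,0,0,0,1],[0,0,0,0,0,0,1],[0,0,0,0,0,0,1],[0,0,0,0,0,0,1],[0,0,0,0,0,0,1],[0,0,0,0,0,0,1],[0,0,0,0,0,0,1]]'; python3 sp.py b1.png
python3 - <<'E'
import m
m.run("scene")
E
```

```text
t: 32.35
eef_pos: [626.5, -201.9, 136.1]
tcp_rot: [3.142, -0.0, 1.571]
ft_force: [-0.1, -0.4, 0.2]
opening: 0.006
grip_force: 0.0
spindle 716 [[ 618.4 -143.5   54.3]
 [ 647.    39.5  102. ]] slopes z,x 0.04883470700898724 -0.024333301004285532
top face 238 [629.9 -42.   98.8]
scene base 1517 (array([627. , -93.2]), [102.57205200195312, 393.8576354980469], np.float32(92.00084)) 16.835542510964387
orange 923 281 zmax [ 90.  104.7] (array([630.6, -56.3]), [36.21866226196289, 189.62936401367188], np.float32(88.742584)) [629.6 -66.3 100.6]
blue 115 70 zmax [103.9 108.1] (array([629.1,  62.4]), [28.5009708404541, 32.67967224121094], np.float32(1.5967442)) [629.2  62.3 105.5]
red 13 13 zmax [84.  88.1] (array([ 630.5, -187. ]), [16.247169494628906, 46.02981185913086], np.float32(81.50128)) [ 631.9 -190.7   79.7]Traceback (most recent call last):
  File "<stdin>", line 2, in <module>
  File "m.py", line 20, in run
    ms=reg(380,500,-120,60,8,60); print("spindle",ms.sum(),rect(C[ms&(C[:,2]>28)]),np.percentile(C[ms,2],[50,95]), C[ms&(C[:,2]>28)].mean(0))
                                                                                   ~~~~~~~~~~~~~^^^^^^^^^^^^^^^^^
    return _quantile_unchecked(
        a, q, axis, out, overwrite_input, method, keepdims, weights)
    return _ureduce(a,
                    func=_quantile_ureduce_func,
    ...<5 lines>...
                    overwrite_input=overwrite_input,
                    method=method)
    r = func(a, **kwargs)
    result = _quantile(arr,
                       quantiles=q,
    ...<2 lines>...
                       out=out,
                       weights=wgt)
    slices_having_nans = np.isnan(arr[-1, ...])
                                  ~~~^^^^^^^^^
IndexError: index -1 is out of bounds for axis 0 with size 0
```

View pics/b1.png

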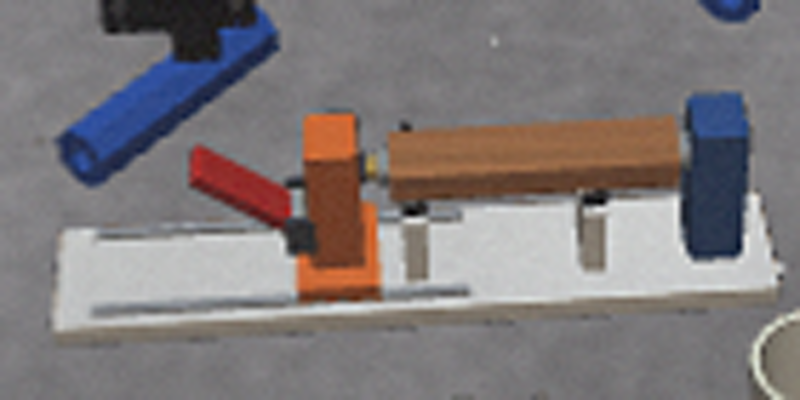

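The spindle is fitted: level, lifted about 3 mm, with its ends on both cones (crop x 388 and 680). The lever is still up at (240,185). I now press it down gently with shut fingers.

```bash
python3 -m inch '[[0,0,0,-0.1,0,2,1],[0,0,0,0,0,2,1],[0,0,0,0,0,0.5,1],[0,0,0,0,0,0.5,1],[0,0,0,0,0,0.5,1],[0,0,0,0,0,0.5,1],[0,0,0,0,0,0.4,1],[0,0,0,0,0,0.4,1],[0,0,0,0,0,0,1]]'; python3 -m inch '[[0,0,0,0,0,0.3,1],[0,0,0,0,0,0.3,1],[0,0,0,0,0,0,1]]'; python3 -m inch '[[0,0,0,0,0,0.3,1],[0,0,0,0,0,0,1]]'
```

```text
t: 33.62
eef_pos: [626.5, -203.0, 68.0]
tcp_rot: [-3.142, -0.0, 1.571]
ft_force: [-0.4, -0.1, 0.7]
opening: 0.004
grip_force: 0.0
t: 34.0
eef_pos: [626.5, -202.9, 61.9]
tcp_rot: [-3.141, -0.0, 1.571]
ft_force: [0.0, 0.2, 1.4]
opening: 0.003
grip_force: 0.4
t: 34.25
eef_pos: [626.3, -202.7, 58.7]
tcp_rot: [-3.141, -0.001, 1.571]
ft_force: [0.6, -0.1, -0.3]
opening: 0.002
grip_force: 0.1
```

```bash
cat > red.py <<'E'
from h import *
np.set_printoptions(precision=1,suppress=True)
p=cam("scene"); C=cloud(p,p["depth"]>0); hsv=cv2.cvtColor(p["img"],cv2.COLOR_RGB2HSV)[p["depth"]>0].astype(int)
x=(abs(C[:,0]-628)<50)&(C[:,1]<-150)&(C[:,1]>-260)&(C[:,2]>25)&(C[:,2]<112)&((hsv[:,0]>=170)|(hsv[:,0]<3))&(hsv[:,1]>120)
Q=C[x]; print("red",len(Q),Q.min(0),Q.max(0),np.polyfit(Q[:,1],Q[:,2],1))
E
python3 red.py; python3 -m inch '[[0,0,0,0,0,0.4,1],[0,0,0,0,0,0.4,1],[0,0,0,0,0,0,1]]'; python3 -m inch '[[0,0,0,0,0,0.4,1],[0,0,0,0,0,0.3,1],[0,0,0,0,0,0,1]]'; python3 red.py
```

```text
red 114 [ 609.9 -217.8   56. ] [ 642.3 -165.4   85.7] [ -0.5 -20.1]
t: 34.67
eef_pos: [626.3, -202.8, 50.6]
tcp_rot: [-3.141, -0.0, 1.571]
ft_force: [0.4, 0.2, -0.5]
opening: 0.002
grip_force: 0.0
t: 35.05
eef_pos: [626.4, -202.8, 43.8]
tcp_rot: [-3.141, -0.0, 1.571]
ft_force: [0.4, 0.3, -0.1]
opening: 0.003
grip_force: 0.0
red 110 [ 609.9 -219.1   51.3] [ 643.6 -165.5   72.2] [-0.2 19.8]
```

```bash
python3 -m inch '[[0,0,0,0,0,0.3,1],[0,0,0,0,0,0.2,1],[0,0,0,0,0,0,1]]'; python3 -m inch '[[0,0,0,0,0,0.2,1],[0,0,0,0,0,0,1]]';python3 -m inch '[[0,0,0,0,0,0.15,1],[0,0,0,0,0,0,1]]';  python3 red.py
```

```text
t: 35.48
eef_pos: [626.5, -202.9, 38.9]
tcp_rot: [-3.141, -0.0, 1.571]
ft_force: [0.1, -0.4, 0.8]
opening: 0.004
grip_force: 0.0
t: 35.72
eef_pos: [626.5, -202.8, 37.0]
tcp_rot: [-3.141, -0.0, 1.571]
ft_force: [0.1, 0.1, 0.4]
opening: 0.008
grip_force: 0.1
t: 35.98
eef_pos: [626.5, -202.9, 35.5]
tcp_rot: [-3.142, -0.0, 1.571]
ft_force: [1.0, -0.3, 0.3]
opening: 0.003
grip_force: 0.1
red 109 [ 613.1 -222.5   50.2] [ 643.  -165.7   72.1] [-0.1 39.2]
```

```bash
python3 -m inch '[[0,0,0,0,0,0.15,1],[0,0,0,0,0,0,1]]';python3 -m inch '[[0,0,0,0,0,0.15,1],[0,0,0,0,0,0,1]]'; python3 -m inch '[[0,0,0,0,0,0.1,1],[0,0,0,0,0,0,1]]'; python3 red.py
```

```text
t: 36.28
eef_pos: [626.5, -202.9, 34.0]
tcp_rot: [-3.142, -0.0, 1.571]
ft_force: [1.0, -0.5, -0.2]
opening: 0.001
grip_force: 0.1
t: 36.52
eef_pos: [626.6, -203.0, 32.7]
tcp_rot: [3.141, 0.0, 1.571]
ft_force: [-0.9, -0.6, 2.5]
opening: 0.005
grip_force: 1.3
t: 36.78
eef_pos: [626.7, -203.0, 32.4]
tcp_rot: [3.141, 0.0, 1.571]
ft_force: [-1.9, 0.0, 9.3]
opening: 0.004
grip_force: 4.2
red 100 [ 613.2 -222.8   50.9] [ 643.3 -165.6   66.6] [-0.  48.7]
```

Force has risen to 9 N, so the lever is at its stop. I retreat upward and check.

```bash
python3 -m inch '[[0,0,0,0,0,-0.5,1],[0,0,0,0,0,-3,1],[0,0,0,0,0,-4,1],[0,0,0,0,0,-4,1],[0,0,0,-4,0,0,1],[0,0,0,-4,0,0,1],[0,0,0,0,0,0,1],[0,0,0,0,0,0,1],[0,0,0,0,0,0,1]]'; python3 red.py; python3 sp.py c1.png
```

```text
t: 37.95
eef_pos: [626.6, -281.8, 146.5]
tcp_rot: [-3.141, -0.0, 1.572]
ft_force: [-0.4, 0.2, -0.3]
opening: 0.005
grip_force: 0.0
red 134 [ 611.8 -222.9   50.2] [ 641.7 -165.7   62.9] [-0.1 46.9]
spindle 719 [[ 619.  -143.5   54.1]
 [ 646.4   39.8  102.9]] slopes z,x 0.05117220438929784 -0.025575457374000698
top face 219 [629.6 -41.7  99.1]
```

View pics/c1.png

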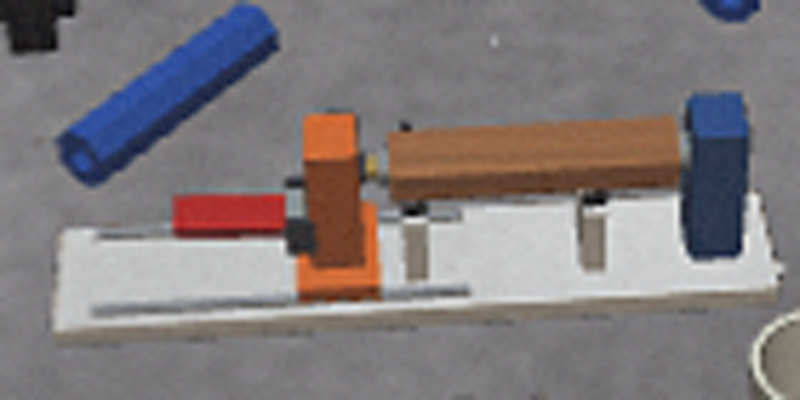

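The lever is level and fully down (crop (228,213)). The spindle still sits on both centres, clear of the saddles, and the arm is free.

```bash
python3 -c "
from cell import env
print(env.job_done())"
```

```text
the job is handed in; nothing more can be done
None
```

The job is handed in with no verdict reported: the cedar spindle sits on both centres, about 3 mm clear of the saddles, with the sprung centre in roughly 4–5.5 mm (estimated from force and slide travel), the clamp lever fully down and the arm clear of everything.

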